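# Clamp a slat in the craft-room sawing jig

## Robot

A 6-joint arm with a two-finger parallel gripper is mounted at the origin on the work surface. World frame = base frame: x ahead of the robot, y to its left, z up, the work surface at z = 0. Lengths are in m, angles in rad, forces in N, time in s.
With the tool pointing down it reaches from about 0.35 to 0.775 m from the base axis. Payload 7.3 kg.
Tool frame: the origin (TCP) lies on the mounting face of the last link; the fingertips stand 178 mm ahead of it and the grasp point (between the pads) lies 159 mm ahead of it (robot.tcp_to_tips is the distance from the TCP to the fingertips, in m); z points along the fingers, y is the direction in which the jaws open and shut (so a half turn about z gives the same grasp; the last joint's range is limited). The gripper opens to 92 mm and grips with 3 to 60 N. Pads are 19 mm wide; open, the fingers measure 130 mm over their backs; the gripper's body (75 mm by 190 mm) begins 47 mm behind the grasp point.
Start: joints at [1.201, 0.342, 1.524, -0, 1.275, -0.146], TCP at [0.116, 0.512, 0.405] pointing down, gripper open.
Joint ranges: [-2.53, 2.53], [-0.77, 2.02], [0.04, 2.7], [-1, 4.14], [0.28, 2.66], [-3.11, 3.11]. Speed limits (rad/s): [2.57, 2.57, 3.14, 3.14, 3.14, 3.14].

## Interface

Orientations are given as [roll, pitch, yaw] about the fixed x, y, z axes, in that order (R = Rz(yaw) Ry(pitch) Rx(roll)).
In Python, from cell import robot, viewer gives the robot as it stands.
- The arm moves only by the shell command python3 -m creep 'ROWS' [OPENING] [FORCE]. ROWS is JSON, a list that holds one entry, the list of rows, each a list of 6 numbers: the shift along the world's x, y, z in mm, then the turn, a rotation vector about the world's x, y, z in degrees. A call has 1 to 5 rows; each row shifts and turns the pose as measured when the row begins; what a row does not reach is not made up. A row lasts 1/12 s, in which the tool goes at most 41.7 mm and 7.16 degrees, less where a joint would pass 70% of its speed; a pose out of reach is approached as far as the arm can. A call with a gripper value outside its range is refused whole. OPENING is the closure, from -1 (fully open) to 1 (shut), set as the call begins (- or left out, the last holds). The fingers move at their own pace and stop on an object; FORCE is the grip in N (left out, the last holds). Time passes only in rows, so rows that do not move let the fingers close. It gives the time, the measured TCP pose, the force and the opening at its end, in the units of the state.
- robot.observe(): the state, without advancing time (a new reading comes with each control period).
- viewer.read_camera(name): name is "scene" or "top" or "wrist"; returns the picture (400x640x3 uint8, blue, green, red); there is no depth.
- viewer.camera_model(name): a dict with "fx", "fy", "cx", "cy" (pixels), "k1" (the pictures are not rectified: a ray, as slopes to the right and down, at radius r is drawn at 1 + k1 r^2 times it, then the intrinsics apply), "pose" (4x4, takes a point from camera to world coordinates); the wrist camera has in their place "mount" (4x4, takes a point from camera to tool coordinates, whose origin is the TCP and whose axes are the flange's). Camera axes: x right, y up, looking along -z (the intrinsics and any distortion apply to the point x, -y, -z); pixel columns grow to the right and rows downward; lengths in m; the calibration is good to about 2 mm. A picture is of the moment at which its call begins: read the wrist's pose just before it. camera_model takes no time and is no camera call.
- robot.hand_in(): hands the job in, once; it reports no verdict.
The state is a dict: "time": time; "qpos": joint angles; "qvel": joint speeds; "joint_efforts": joint torques, N m; "tool_pos": TCP position; "tool_rot": TCP orientation; "contact_force": force on the tool from outside, world axes, zero at the start; "torque": the same for the moment, N m; "opening": finger opening in m.
Only numpy, scipy, OpenCV 4.12 (cv2) and the standard library are available. Lean on these libraries where they do the work, as an engineer would, in place of code of your own. Each camera call takes 0.05 s, during which the arm holds its last target. There are 200 camera calls.

## Task

A wooden slat lies in the channel of the sawing jig, short of the end stop. Using only the fingers, push the slat along the channel until its far end butts against the stop, then push the raised lever of the toggle clamp over and all the way down until it snaps shut and holds the slat there. Do not lift the slat or pick anything up, and leave the spare slat, the glue bottle, the bowl and the brush where they are.

Things in the scene. Friction and masses are not known exactly. Their poses are not given: they have to be found in the camera images.
- jig: Plywood sawing jig fixed to the table. Origin: at table height below where the clamp's pad lands; x along the channel to the end stop (away from the robot, give or take 20 degrees), y towards the clamp, z up. Board 18 mm thick, x -100 to 110, y -70 to 155 mm. Channel: two wooden guide strips on it, 12 mm high, 18 mm wide, x -50 to 45 mm, inner faces at y -23.5 and +23.5 mm.
- end_stop (a point): Middle of the near face of the wooden end stop across the channel's far end, at jig x +70 mm, 12 mm above the board; the stop is 24 mm high, 20 mm thick and 104 mm wide.
- slat: Slat to be clamped: plain light wood, 140 mm long (its x), 44 mm wide (y), 18 mm thick, about 60 g, loose on the board between the guide strips, 30 to 60 mm short of the stop. Origin: centre of its underside, 18 mm above the table. Home: origin at jig x 0, near end at jig x -70 mm. The near end always sticks out of the guide strips and can be pushed there.
- lever_pivot (a point): Pivot of the steel toggle clamp's lever, at jig x 0, y 109 mm, z 48 mm. The clamp's base is screwed to the board (jig y 56 to 128 mm, 46 mm wide). The lever turns in the upright plane jig x = 0. While the clamp is open its arm, with the pad, stands upright at jig y 55 to 95 mm, up to 125 mm above the table; it folds down over the channel as the lever goes down.
- lever_end (a point): Centre of the rounded end of the lever's grip (black, straight, 16 mm thick, last 67 mm of the lever), 115 mm from the pivot. Open: upright, end at jig y 87, z 161 mm. Shut: level, pointing away from the channel, end at jig y 224, z 56 mm. Push the grip from the channel side, outwards and then down, about the pivot: 1 to 5 N at the end, against a spring.
- clamp_lever (a joint): Turn of the clamp's lever: 0 open, at rest against a stop; 1.69 rad snapped shut, grip level. A spring swings the clamp back open if the lever is let go before centre (about 1.54, end 17 mm above its shut height); pushed past that it snaps down level and stays.
- clamp_pad: Round rubber pad, 20 mm across, at the end of the clamp's arm; springy over 7 mm. Origin: top centre of the rubber, 8 mm from the pad's face. Shut, it presses on the slat with about 6 N.
- spare_slat: A second slat of the same size and wood, lying on the table beyond the side of the jig away from the clamp. Origin: centre of its underside. To be left alone.
- glue: White glue bottle, 54 mm across, 140 mm tall, standing behind the end stop. Origin: centre of its underside. To be left alone.
- bowl: White bowl, 116 mm across, 50 mm high, standing behind the jig. Origin: centre of its underside. To be left alone.
- brush: Brush, 170 mm long, lying on the table beside the jig's clamp side, beyond the shut lever's end. Origin: under its middle. To be left alone.

How it is judged:
On the way, in this order (a step that is already met when the one before it is completed fails the run):
1. the slat is pushed home against the end stop while the clamp is still open (x of slat in the frame of jig above -0.003 m and value of joint clamp_lever below 0.5 rad), for 0.1 s.
2. the clamp's lever is pushed over past centre and has snapped shut (value of joint clamp_lever above 1.66 rad), for 0.2 s.
At the end, for the whole second after the job is handed in: The slat lies on the board with its far end within 3 mm of the end stop; the clamp's lever has snapped shut (joint above 1.66 rad) and the pad presses on the slat with more than 3 N; all at rest (x of slat in the frame of jig between -0.003 and 0.003 m and value of joint clamp_lever above 1.66 rad and contact force between clamp_pad and slat above 3 N and height (world z) of slat below 0.022 m and linear speed of slat below 0.01 m/s); the robot touches nothing.
It fails at once if the slat is lifted more than 8 mm off the board or tipped (height (world z) of slat above 0.026 m or angle between slat's own z axis and vertical above 0.2 rad).
It fails at once if the arm or the hand, rather than the fingers, pushes on the slat or the jig (contact force between the arm and slat above 3 N or contact force between the arm and jig above 3 N).
It fails at once if the spare slat, the glue bottle, the bowl or the brush is moved more than 20 mm or picked up (distance of any of spare_slat, glue, bowl, brush from where it was at the start of the episode above 0.02 m).
It also fails if it takes over 51 s, if anything falls off the work surface, if the arm or the gripper's body presses on something with over 40 N, if the wrist force passes 120 N, or if a joint passes its speed limit or range.

## Working session

There is one attempt and no reset: what is moved stays moved. The work goes in short steps, Python scripts to look and compute and a shell command to move; the robot and the scene stay as the last step left them, time stands still between calls to the robot, and variables do not carry over. Pictures are saved under pics/ and viewed, about 8 in all and at most 12, crops included, and the job is handed in when it is done.

```bash
ls; mkdir -p pics; python3 - <<'E'
from cell import robot, viewer
import cv2
for n in("top","scene"):
    cv2.imwrite(f"pics/{n}0.png",viewer.read_camera(n)); 
    m=viewer.camera_model(n);print(m)
print(viewer.camera_model("wrist"));print(robot.observe(),robot.tcp_to_tips)
E
```

```text
pics
{'fx': 434.9350012916188, 'fy': 434.9350012916188, 'cx': 314.3257725671235, 'cy': 195.1808358309588, 'k1': -0.08516112272902601, 'pose': array([[ 0.02699827,  0.98616867, -0.16353118,  0.46858919],
       [-0.99963125,  0.02711046, -0.00154602, -0.00582316],
       [ 0.00290877,  0.16351262,  0.98653695,  0.98597628],
       [ 0.        ,  0.        ,  0.        ,  1.        ]])}
{'fx': 394.92038016544006, 'fy': 394.92038016544006, 'cx': 321.6147877628463, 'cy': 202.17365449664817, 'k1': 0.0003806493937657559, 'pose': array([[-0.35030334, -0.48922926,  0.79871291,  1.22560992],
       [ 0.93649623, -0.16819772,  0.30770819,  0.21654466],
       [-0.01619816,  0.85578283,  0.51708158,  0.51522247],
       [ 0.        ,  0.        ,  0.        ,  1.        ]])}
{'fx': 292.4788066775197, 'fy': 292.4788066775197, 'cx': 313.5167083033565, 'cy': 202.18296379602768, 'k1': -0.0516435695571759, 'mount': array([[-1.03638439e-03,  9.53178300e-01,  3.02407101e-01,
         8.22948293e-02],
       [ 9.99999400e-01,  1.09500513e-03, -2.43094619e-05,
        -1.89484769e-04],
       [-3.54308578e-04,  3.02406894e-01, -9.53178863e-01,
         2.05800038e-02],
       [ 0.00000000e+00,  0.00000000e+00,  0.00000000e+00,
         1.00000000e+00]])}
{'time': 0.1, 'qpos': array([ 1.20100994e+00,  3.42687682e-01,  1.52489269e+00, -1.39187688e-05,
        1.27542310e+00, -1.46018954e-01]), 'qvel': array([ 0.00085831, -0.00127518, -0.00144755,  0.00199493, -0.00080395,
       -0.00049961]), 'joint_efforts': array([ 1.20175853e-03, -4.32002699e+01, -2.44698268e+01,  7.17790006e-02,
        5.25071018e-02, -6.78706942e-05]), 'tool_pos': array([0.11645001, 0.51181054, 0.40410637]), 'tool_rot': array([-3.14019491e+00, -1.92106369e-04,  2.91782915e+00]), 'contact_force': array([ 0.0909416 , -0.35910904,  0.55431396]), 'torque': array([ 0.02570076,  0.01563886, -0.0409538 ]), 'opening': 0.09139866304640658} 0.178
```

View pics/top0.png

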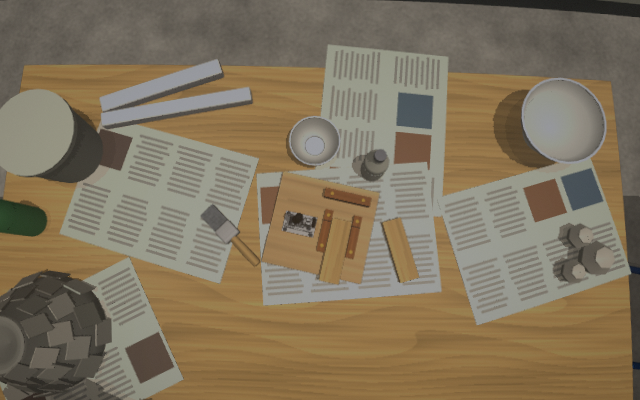

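View pics/scene0.png

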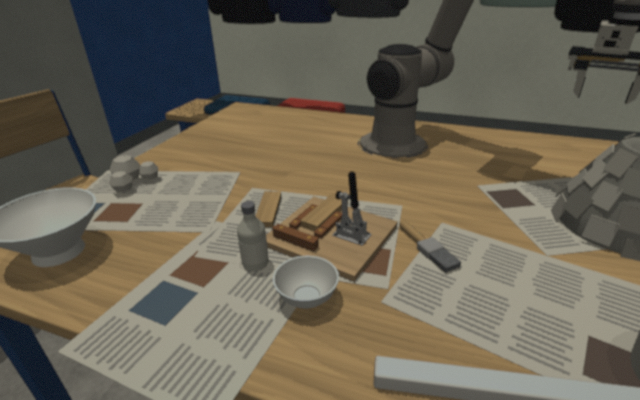

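```bash
cat > h.py <<'E'
import numpy as np, cv2
from cell import robot, viewer
def ray(m,uv):
    d=((np.asarray(uv,float)-[m['cx'],m['cy']])/[m['fx'],m['fy']])
    p=d.copy()
    for _ in range(20): p=d/(1+m['k1']*(p@p))
    return m['pose'][:3,3], m['pose'][:3,:3]@np.array([p[0],-p[1],-1])
def onz(m,uv,z):
    o,d=ray(m,uv); return (o+d*(z-o[2])/d[2])
def proj(m,P):
    q=m['pose'][:3,:3].T@(np.asarray(P)-m['pose'][:3,3]); s=np.array([q[0],-q[1]])/-q[2]
    s=s*(1+m['k1']*(s@s)); return s*[m['fx'],m['fy']]+[m['cx'],m['cy']]
E
python3 - <<'E'
from h import *
im=cv2.imread("pics/top0.png");m=viewer.camera_model("top")
hsv=cv2.cvtColor(im,cv2.COLOR_BGR2HSV)
for n,(u,v) in dict(stop=(347,197),gl=(325,232),gr=(354,240),slat=(336,250),board=(280,250),table=(200,330),red=(410,148)).items(): print(n,hsv[v,u])
c=im[160:300,250:430]
cv2.imwrite("pics/c0.png",cv2.resize(c,None,fx=4.4,fy=4.2*4.4/4.2*0.95,interpolation=cv2.INTER_CUBIC))
E
```

```text
stop [ 12 149 116]
gl [ 13 154 119]
gr [ 13 151 118]
slat [ 18 128 157]
board [ 17 117 151]
table [ 18 135 134]
red [ 13 115 115]
```

View pics/c0.png

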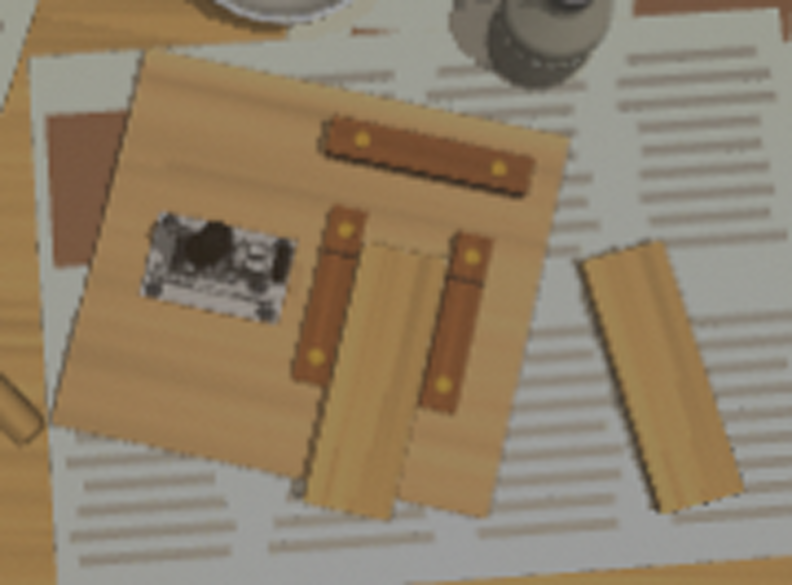

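```bash
python3 - <<'E'
from h import *
im=cv2.imread("pics/top0.png");m=viewer.camera_model("top")
hsv=cv2.cvtColor(im,cv2.COLOR_BGR2HSV)
k=cv2.inRange(hsv,(8,135,70),(15,255,150)); k[:160]=0;k[300:]=0;k[:,:310]=0;k[:,:][:,375:]=0
cs=[c for c in cv2.findContours(k,0,1)[0] if cv2.contourArea(c)>100]
for c in cs: print("blob",cv2.contourArea(c),cv2.minAreaRect(c))
px=lambda u,v:(250+(u+.5)/4.4-.5,160+(v+.5)/4.18-.5)
src=[];dst=[]
def add(j,uv,z): src.append(j);dst.append(onz(m,uv,z)[:2]*1000)
for j,c in {(110,155):(145,50),(110,-70):(570,135),(-100,155):(50,425),(-100,-70):(492,515)}.items(): add(j,px(*c),.018)
# guide and stop top centres
for c,j,z in (((333,297),(-2.5,32.5),.03),((456,323),(-2.5,-32.5),.03)): add(j,px(*c),z)
A,B=np.array(src,float),np.array(dst)
a,b=A-A.mean(0),B-B.mean(0)
th=np.arctan2((a[:,0]*b[:,1]-a[:,1]*b[:,0]).sum(),(a*b).sum())
R=np.array([[np.cos(th),-np.sin(th)],[np.sin(th),np.cos(th)]]);t=B.mean(0)-R@A.mean(0)
print("yaw",np.degrees(th),"origin",t);print("resid\n",(B-(A@R.T+t)).round(1))
J=lambda uv,z:(R.T@(onz(m,uv,z)[:2]*1000-t)).round(1)
print("slat near",J(px(305,503),.036),J(px(392,520),.036),"far",J(px(372,243),.036),J(px(448,256),.036))
print("stop near-top edge",J(px(322,152),.042),J(px(525,193),.042))
print("lever end top",J(px(208,243),.169))
for c in((270,410),(-0,0)):pass
W=lambda x,y:(R@[x,y]+t).round(1)
for n,p in dict(home_near=(-70,0),lever=(0,87),shut=(0,224),stop=(70,0)).items(): print(n,W(*p))
np.savez("jig.npz",R=R,t=t)
E
```

```text
blob 285.0 ((353.2292785644531, 236.76341247558594), (8.031949043273926, 42.60425567626953), 12.094757080078125)
blob 290.5 ((324.4705810546875, 230.38232421875), (8.026427268981934, 42.843772888183594), 12.52880859375)
blob 352.5 ((347.0453796386719, 196.57093811035156), (46.31196975708008, 8.766875267028809), 12.380756378173828)
yaw -10.699096880302365 origin [546.0048242  -61.99717128]
resid
 [[-1.4 -0.4]
 [-0.5  0.4]
 [ 1.5  0.5]
 [ 2.4 -0.6]
 [-1.  -1. ]
 [-1.   1.2]]
slat near [-110.6   22.6] [-110.1  -20.8] far [28.1 18.3] [ 29.4 -20.2]
stop near-top edge [69.2 52.7] [ 69.4 -50.8]
lever end top [-2.9 90.2]
home_near [477.2 -49. ]
lever [562.2  23.5]
shut [587.6 158.1]
stop [614.8 -75. ]
```

```bash
python3 -m creep '[[[26,-28,0,0,0,2.1],[26,-28,0,0,0,0],[26,-28,0,0,0,0],[26,-28,0,0,0,0],[26,-28,0,0,0,0]]]' 1 20
python3 -m creep '[[[26,-28,0,0,0,0],[26,-28,0,0,0,0],[26,-28,0,0,0,0],[26,-28,0,0,0,0],[26,-28,0,0,0,0]]]'
python3 -m creep '[[[0,-40,0,0,0,0],[0,-40,0,0,0,0],[0,-40,0,0,0,0],[0,-40,0,0,0,0],[0,-40,0,0,0,0]]]'
python3 -m creep '[[[0,0,0,0,0,0],[0,0,0,0,0,0]]]'
python3 -c "from h import *;print(np.degrees(robot.observe()['tool_rot']))"
```

```text
time: 0.52
tool_pos: [0.2451, 0.3704, 0.4016]
tool_rot: [-3.139, -0.003, 2.969]
contact_force: [1.2, 0.7, -0.8]
opening: 0.0632
time: 0.93
tool_pos: [0.3787, 0.222, 0.4008]
tool_rot: [-3.138, -0.005, 2.971]
contact_force: [0.3, 1.1, 0.1]
opening: 0.0298
time: 1.35
tool_pos: [0.3818, 0.0141, 0.3994]
tool_rot: [-3.138, -0.004, 2.971]
contact_force: [1.6, 0.5, 1.2]
opening: 0.0009
time: 1.52
tool_pos: [0.3815, 0.0065, 0.3991]
tool_rot: [-3.136, -0.005, 2.958]
contact_force: [-0.4, 0.3, -0.1]
opening: 0.0006
[-179.67100498   -0.26745927  169.50524866]
```

```bash
python3 -m creep '[[[26,-21,-10,0,0,0],[0,-21,-36,0,0,0],[0,0,-36,0,0,0],[0,0,-36,0,0,0],[0,0,-36,0,0,0]]]'
python3 -m creep '[[[0,0,-30,0,0,0],[0,0,-5,0,0,0],[0,0,0,0,0,0]]]'
python3 - <<'E'
from h import *
d=np.load("jig.npz");s=robot.observe();print((d['R'].T@(s['tool_pos'][:2]*1000-d['t'])).round(1))
im=viewer.read_camera("top");cv2.imwrite("pics/c1.png",cv2.resize(im[160:330,230:430],None,fx=3.5,fy=3.5))
E
```

```text
time: 1.93
tool_pos: [0.4112, -0.0351, 0.2473]
tool_rot: [-3.135, 0.018, 2.961]
contact_force: [0.1, -0.4, 0.3]
opening: 0.0001
time: 2.18
tool_pos: [0.4093, -0.0314, 0.2053]
tool_rot: [-3.137, 0.005, 2.966]
contact_force: [0.9, 0.1, -0.6]
opening: 0.0006
[-140.     4.7]
```

View pics/c1.png

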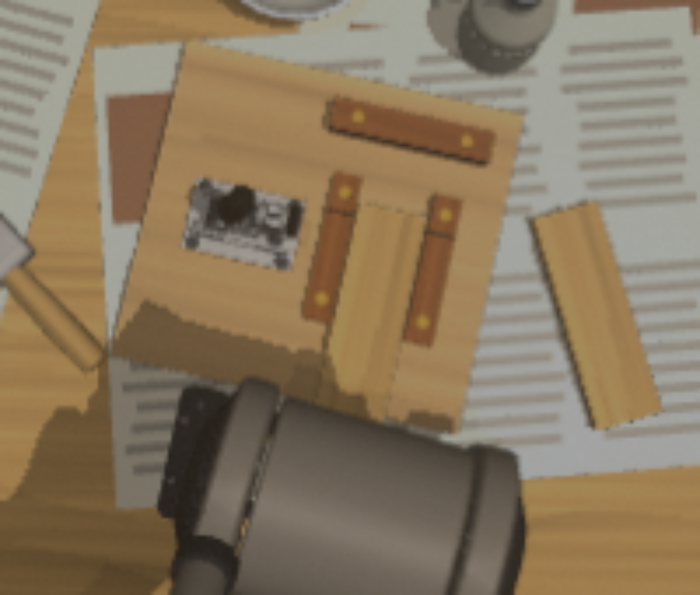

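Arm is behind the slat's near end. Approach, watching for contact.

```bash
python3 -m creep '[[[-1,-5,-3,0,0,0],[8,-1.5,0,0,0,0],[6,-1,0,0,0,0],[0,0,0,0,0,0]]]'
python3 -m creep '[[[8,-2,0,0,0,0],[8,-2,0,0,0,0],[8,-2,0,0,0,0],[0,0,0,0,0,0]]]'
python3 - <<'E'
from h import *
d=np.load("jig.npz");s=robot.observe();print((d['R'].T@(s['tool_pos'][:2]*1000-d['t'])).round(1))
E
```

```text
time: 2.57
tool_pos: [0.4257, -0.0389, 0.2078]
tool_rot: [-3.136, 0.015, 2.968]
contact_force: [0.4, -0.4, -0.4]
opening: 0.0004
time: 2.9
tool_pos: [0.453, -0.0458, 0.2111]
tool_rot: [-3.135, 0.023, 2.968]
contact_force: [-0.2, 0.5, -0.4]
opening: 0.0006
[-94.4  -1.3]
```

```bash
python3 - <<'E'
from h import *
im=viewer.read_camera("top");cv2.imwrite("pics/c2.png",cv2.resize(im[160:300,250:430],None,fx=4.4,fy=4.18,interpolation=cv2.INTER_CUBIC))
E
```

```text
(no output)
```

View pics/c2.png

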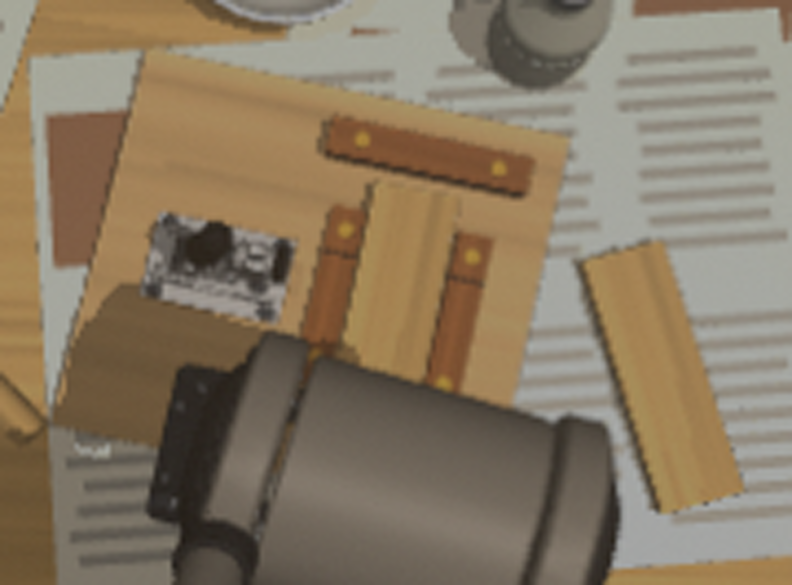

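```bash
python3 - <<'E'
from h import *
m=viewer.camera_model("top");d=np.load("jig.npz");R,t=d['R'],d['t']
px=lambda u,v:(250+(u+.5)/4.4-.5,160+(v+.5)/4.18-.5)
J=lambda uv,z:(R.T@(onz(m,uv,z)[:2]*1000-t)).round(1)
print(J(px(372,181),.036),J(px(460,197),.036))
E
python3 -m creep '[[[0,0,-7,0,-1.3,0],[4,-1,-2,0,0,0],[0,0,0,0,0,0]]]'
python3 - <<'E'
from h import *
d=np.load("jig.npz");s=robot.observe();print((d['R'].T@(s['tool_pos'][:2]*1000-d['t'])).round(1))
E
```

```text
[60.3 25.1] [ 61.4 -19.9]
time: 3.2
tool_pos: [0.4561, -0.0466, 0.2019]
tool_rot: [-3.139, 0.043, 2.968]
contact_force: [1.1, -0.1, 0.7]
opening: 0.0003
[-91.2  -1.5]
```

```bash
python3 -m creep '[[[7,-1,0,0,2.4,0],[4,-1,-1,0,0,0],[4,-1,-1,0,0,0],[0,0,0,0,0,0]]]'
python3 - <<'E'
from h import *
m=viewer.camera_model("top");d=np.load("jig.npz");s=robot.observe();print((d['R'].T@(s['tool_pos'][:2]*1000-d['t'])).round(1))
im=viewer.read_camera("top");cv2.imwrite("pics/c3.png",cv2.resize(im[180:260,310:390],None,fx=7,fy=7,interpolation=cv2.INTER_CUBIC))
E
```

```text
time: 3.53
tool_pos: [0.467, -0.0484, 0.199]
tool_rot: [-3.133, -0.018, 2.969]
contact_force: [0.2, 0.1, -0.0]
opening: 0.0003
[-80.2  -1.3]
```

View pics/c3.png

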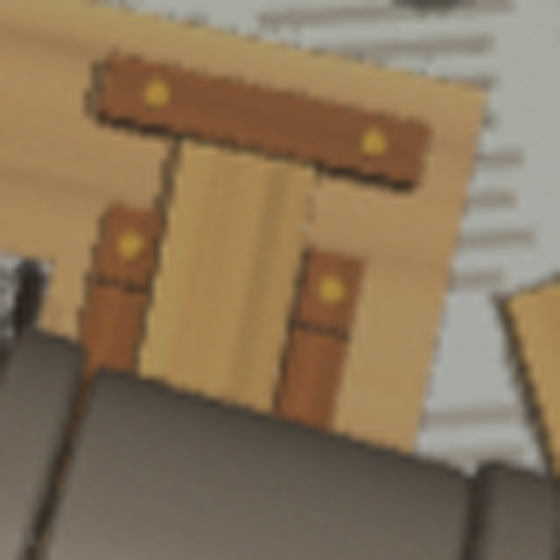

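Slat looks against the stop; press until force confirms.

```bash
for i in 1; do python3 -m creep '[[[4,-1,0,0,-1,0],[0,0,0,0,0,0]]]'; python3 -m creep '[[[4,-1,0,0,0,0],[0,0,0,0,0,0]]]';  python3 -m creep '[[[3,-0.5,0,0,0,0],[0,0,0,0,0,0]]]'; done
```

```text
time: 3.75
tool_pos: [0.4662, -0.0483, 0.1979]
tool_rot: [-3.136, -0.015, 2.97]
contact_force: [0.1, 0.4, 0.4]
opening: 0.0004
time: 3.92
tool_pos: [0.4684, -0.0488, 0.1976]
tool_rot: [-3.137, -0.021, 2.97]
contact_force: [-0.8, -0.3, 0.2]
opening: 0.0008
time: 4.08
tool_pos: [0.4696, -0.0489, 0.1973]
tool_rot: [-3.138, -0.029, 2.97]
contact_force: [-0.4, -0.1, 0.3]
opening: 0.0005
```

```bash
python3 -m creep '[[[5,-1,5,0,-1.5,0],[3,-0.5,0,0,0,0]]]'; python3 -m creep '[[[6,-1,0,0,0,0],[0,0,0,0,0,0]]]';  python3 -m creep '[[[6,-1,0,0,0,0],[0,0,0,0,0,0]]]'
```

```text
time: 4.25
tool_pos: [0.4702, -0.0484, 0.1989]
tool_rot: [3.139, -0.031, 2.971]
contact_force: [-2.1, -0.1, 0.2]
opening: 0.0006
time: 4.42
tool_pos: [0.4722, -0.0485, 0.1969]
tool_rot: [3.137, -0.047, 2.971]
contact_force: [0.1, 0.6, -0.4]
opening: 0.0004
time: 4.58
tool_pos: [0.4749, -0.0488, 0.1963]
tool_rot: [3.137, -0.06, 2.971]
contact_force: [0.4, -0.7, 3.0]
opening: 0.0005
```

```bash
python3 - <<'E'
from h import *
m=viewer.camera_model("top");d=np.load("jig.npz");R,t=d['R'],d['t']
px=lambda u,v:(310+(u+.5)/7-.5,180+(v+.5)/7-.5)
J=lambda uv,z:(R.T@(onz(m,uv,z)[:2]*1000-t)).round(1)
print(J(px(178,142),.036),J(px(318,168),.036), "stop face", J(px(105,125),.042),J(px(412,190),.042))
im=viewer.read_camera("top");cv2.imwrite("pics/c4.png",cv2.resize(im[180:260,310:390],None,fx=7,fy=7,interpolation=cv2.INTER_CUBIC))
a=cv2.imread("pics/c3.png");print(np.abs(a[50:300,150:340].astype(int)-cv2.imread("pics/c4.png")[50:300,150:340]).mean())
s=robot.observe();print(s['contact_force'],s['torque'],s['tool_pos'],s['tool_rot'])
E
```

```text
[67.4 24.6] [ 68.7 -20.3] stop face [66.9 48.3] [ 67.2 -50.1]
1.545817543859649
[-7.62552872 -0.16757948  4.1382768 ] [ 0.15004745  1.16646807 -0.09182032] [ 0.47493312 -0.04883755  0.19632522] [ 3.13679897 -0.05947784  2.97143002]
```

View pics/c4.png

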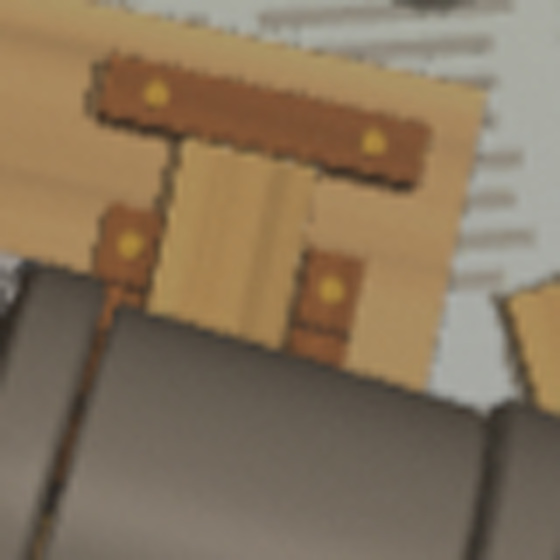

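```bash
python3 -m creep '[[[-20,4,0,0,0,0],[-20,4,3,0,0,0],[-5,0,40,0,-3.4,0],[0,0,40,0,0,0],[0,0,40,0,0,0]]]'
python3 -m creep '[[[0,0,40,0,0,0],[0,0,40,0,0,0],[0,0,0,0,0,0]]]'
python3 - <<'E'
from h import *
d=np.load("jig.npz");s=robot.observe();print((d['R'].T@(s['tool_pos'][:2]*1000-d['t'])).round(1),np.degrees(s['tool_rot']))
im=viewer.read_camera("top");cv2.imwrite("pics/c5.png",cv2.resize(im[180:300,290:390],None,fx=5,fy=5,interpolation=cv2.INTER_CUBIC))
E
```

```text
time: 5.05
tool_pos: [0.431, -0.0413, 0.317]
tool_rot: [3.125, 0.001, 2.971]
contact_force: [1.6, 0.0, 0.7]
opening: 0.0006
time: 5.3
tool_pos: [0.4335, -0.0418, 0.4094]
tool_rot: [3.127, 0.025, 2.971]
contact_force: [1.1, -0.6, 0.1]
opening: 0.0004
[-114.3   -1.1] [179.13540555   1.44874264 170.23162195]
```

View pics/c5.png

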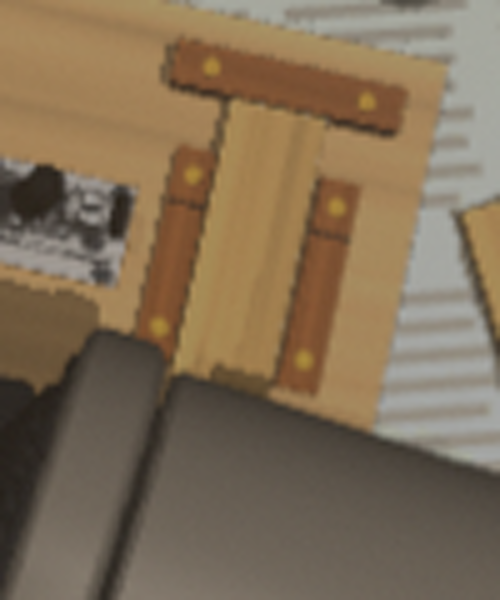

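Slat stays butted to the stop. Move above the start of the lever push.

```bash
python3 -m creep '[[[30,6,0,0,1.4,-1],[30,6,0,0,0,0],[30,6,0,0,0,0],[28,6,0,0,0,0],[0,0,0,0,0,0]]]'
python3 - <<'E'
from h import *
d=np.load("jig.npz");s=robot.observe();print((d['R'].T@(s['tool_pos'][:2]*1000-d['t'])).round(1),np.degrees(s['tool_rot']))
E
```

```text
time: 5.77
tool_pos: [0.5561, -0.0168, 0.4045]
tool_rot: [3.13, 0.005, 2.951]
contact_force: [-2.5, 0.0, -0.1]
opening: 0.0004
[ 1.5 46.3] [179.33733573   0.31066852 169.06443688]
```

```bash
python3 -m creep '[[[0,0,-35,0,0,0],[0,0,-35,0,0,0],[0,0,-12,0,0,0],[0,0,0,0,0,0]]]'
python3 - <<'E'
from h import *
d=np.load("jig.npz");s=robot.observe();print((d['R'].T@(s['tool_pos'][:2]*1000-d['t'])).round(1),np.degrees(s['tool_rot']))
cv2.imwrite("pics/s1.png",cv2.resize(viewer.read_camera("scene")[80:300,220:480],None,fx=2.7,fy=2.7))
E
```

```text
time: 6.1
tool_pos: [0.5578, -0.0165, 0.316]
tool_rot: [3.13, 0.01, 2.953]
contact_force: [-0.1, 0.8, 0.0]
opening: 0.0003
[ 3.2 46.9] [179.31121898   0.58177087 169.18115241]
```

View pics/s1.png

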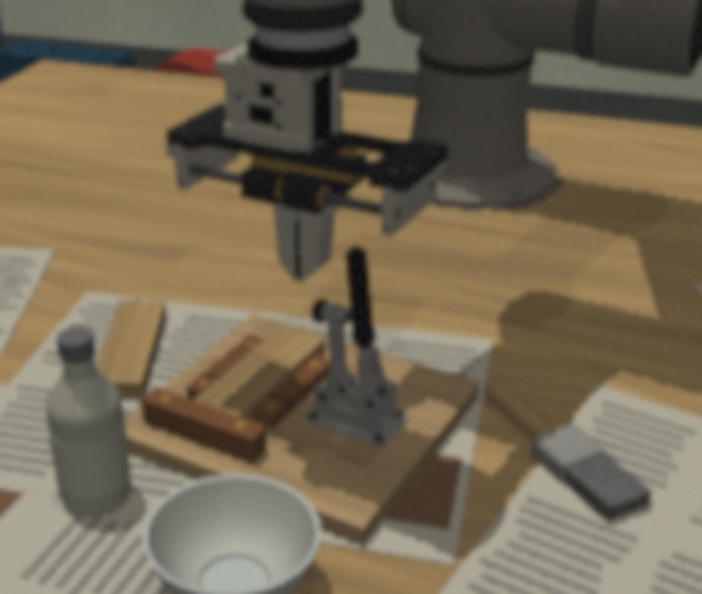

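```bash
python3 -m creep '[[[-1,14,1,0,0,0],[2,14,2,0,0,0],[2.5,14,2,0,0,0],[2,10,0,0,0,0]]]'
python3 - <<'E'
from h import *
d=np.load("jig.npz");s=robot.observe();print((d['R'].T@(s['tool_pos'][:2]*1000-d['t'])).round(1),np.degrees(s['tool_rot']),s['tool_pos'][2],s['contact_force'])
E
```

```text
time: 6.48
tool_pos: [0.5636, 0.0361, 0.3251]
tool_rot: [3.13, 0.015, 2.948]
contact_force: [-0.1, -2.0, 0.2]
opening: 0.0005
[-0.9 99.6] [179.35528311   0.88382723 168.91554651] 0.32508122724738886 [-0.07703157 -2.02955646  0.23143191]
```

```bash
python3 -m creep '[[[4,16,-5,0,0,0],[3,14,-7,0,0,0],[3,14,-9,0,0,0]]]'
python3 - <<'E'
from h import *
d=np.load("jig.npz");s=robot.observe();print((d['R'].T@(s['tool_pos'][:2]*1000-d['t'])).round(1),np.degrees(s['tool_rot']),s['tool_pos'][2],s['contact_force'])
E
```

```text
time: 6.73
tool_pos: [0.5741, 0.083, 0.3098]
tool_rot: [3.13, 0.025, 2.948]
contact_force: [-2.0, -1.9, -0.0]
opening: 0.0006
[  0.7 147.7] [179.32408236   1.45862504 168.9217805 ] 0.3097942720443378 [-1.99663926 -1.94050177 -0.03949818]
```

```bash
python3 -m creep '[[[1.5,13,-13,0,-1,0],[2,11,-15,0,0,0],[1,6,-16,0,0,0]]]'
python3 - <<'E'
from h import *
d=np.load("jig.npz");s=robot.observe();print((d['R'].T@(s['tool_pos'][:2]*1000-d['t'])).round(1),np.degrees(s['tool_rot']),s['tool_pos'][2],s['contact_force'])
cv2.imwrite("pics/s2.png",cv2.resize(viewer.read_camera("scene")[80:300,220:480],None,fx=2.7,fy=2.7))
E
```

```text
time: 6.98
tool_pos: [0.5795, 0.1181, 0.271]
tool_rot: [3.123, 0.055, 2.95]
contact_force: [0.6, 0.7, 2.0]
opening: 0.0008
[ -0.5 183.2] [178.91362483   3.1432235  169.03331817] 0.27098887679492023 [0.56013086 0.66639895 2.00911798]
```

View pics/s2.png

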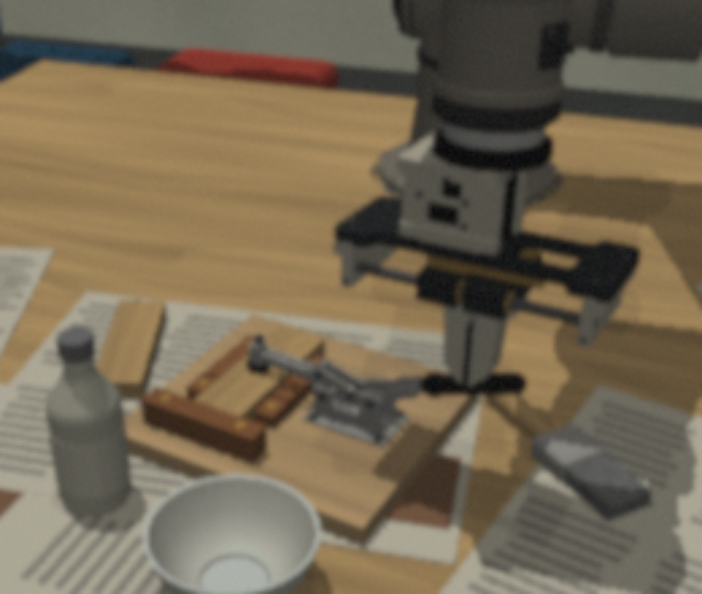

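```bash
python3 -m creep '[[[1,3,-11,0,3,0],[0,2,-11,0,0,0],[0,1,-8,0,0,0]]]'
python3 - <<'E'
from h import *
d=np.load("jig.npz");s=robot.observe();print((d['R'].T@(s['tool_pos'][:2]*1000-d['t'])).round(1),np.degrees(s['tool_rot']),s['tool_pos'][2],s['contact_force'])
E
```

```text
time: 7.28
tool_pos: [0.5809, 0.1268, 0.241]
tool_rot: [3.131, 0.007, 2.953]
contact_force: [-4.4, -5.8, 38.9]
opening: 0.0005
[ -0.8 192. ] [179.41200042   0.40703687 169.21964285] 0.2409934510481804 [-4.43289269 -5.8311205  38.87387659]
```

Bottomed (39 N reaction). Retract upwards and check.

```bash
python3 -m creep '[[[0,0,5,0,0,0],[0,0,30,0,0,0],[0,0,40,0,0,0],[0,0,40,0,0,0],[0,0,0,0,0,0]]]'
python3 -m creep '[[[-30,-10,20,0,0,0],[-40,0,0,0,0,0],[-40,0,0,0,0,0],[-40,0,0,0,0,0],[0,0,0,0,0,0]]]'
python3 - <<'E'
from h import *
a=cv2.resize(viewer.read_camera("scene")[140:290,220:480],None,fx=2,fy=2)
b=cv2.resize(viewer.read_camera("top")[150:300,190:430],None,fx=2,fy=2)
b=cv2.copyMakeBorder(b,0,0,0,a.shape[1]-b.shape[1],0)
cv2.imwrite("pics/f.png",np.vstack([a,b]))
E
```

```text
time: 7.7
tool_pos: [0.5794, 0.1263, 0.3586]
tool_rot: [3.132, 0.008, 2.953]
contact_force: [1.0, -0.4, 0.8]
opening: 0.0002
time: 8.12
tool_pos: [0.4243, 0.1145, 0.3756]
tool_rot: [3.132, 0.01, 2.95]
contact_force: [-0.2, 1.2, 0.9]
opening: 0.0
```

View pics/f.png

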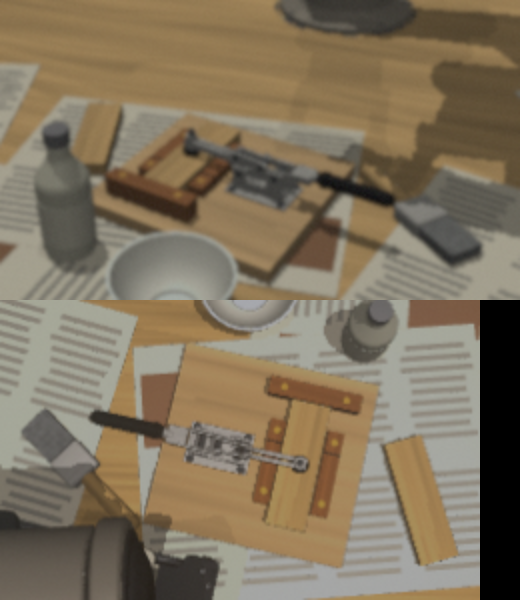

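```bash
python3 - <<'E'
from h import *
m=viewer.camera_model("top");d=np.load("jig.npz");R,t=d['R'],d['t']
px=lambda u,v:(190+(u+.5)/2-.5,150+(v-300+.5)/2-.5)
J=lambda u,v,z:(R.T@(onz(m,px(u,v),z)[:2]*1000-t)).round(1)
print("near end",J(265,523,.036),J(303,531,.036),"far",J(290,398,.036),J(329,407,.036),"lever end",J(92,416,.056))
print(robot.hand_in())
E
```

```text
near end [-70.  24.] [-69.7 -17.9] far [69.7 25.7] [ 69.1 -18.5] lever end [  1.7 231. ]
the job is handed in; nothing more can be done
None
```

The slat is against the end stop and the clamp is snapped shut on it. The job is handed in, and the robot reports no verdict.

- **Slat:** I pushed it along the channel with the closed fingertips until it butted against the stop, with about 7.6 N of reaction. On the last picture its near end is at jig x -70 mm and its far end at about +69.5 mm. That is 0.5 mm short of nominal, about as fine as this camera can measure.
- **Clamp:** I pushed the lever over and down until it bottomed, with a 39 N reaction at the end of the stroke. It stayed level after the hand was lifted clear. The grip's outer tip measured at jig y 231 mm, against about 232 expected.
- **Loose items:** the spare slat, glue, bowl and brush look unmoved in the last picture, by eye only.
- **Not checked or off:** I could not measure the pad force or the lever angle directly. During the slat push the tool drifted a few mm in height and tilted up to 3.4 degrees. Its fingertips ran as low as about 18 mm above the table, roughly board level, with an upward reaction of about 4 N. I corrected the tilt and height afterwards.

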